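# Step two sample stubs under the pointer, then hold the shutter slide at its mark

## Robot

A 6-joint arm with a two-finger parallel gripper is mounted at the origin on a cart in front of the work surface, level with it; the furniture and walls round the work are solid. World frame = base frame: x ahead of the robot, y to its left, z up, the work surface at z = 0. Lengths are in m, angles in rad, forces in N, time in s.
With the tool pointing down it reaches from about 0.35 to 0.8 m from the base axis. Payload 7.3 kg.
Tool frame: the origin (TCP) lies at the very end of the fingers, on their centre line; the grasp point (between the pads) lies 19 mm behind it; z points along the fingers, y is the line along which they close (so a half turn about z gives the same grasp; the last joint's range is limited). The gripper opens to 85 mm and grips with 20 to 120 N. Pads are 22 mm wide; open, the fingers measure 114 mm over their backs; the gripper's body (76 mm by 85 mm) begins 54 mm behind the grasp point. The pads swing forward as they close: fully open they stand 13 mm farther back than shut.
Start: joints at [1.162, 0.342, 1.524, -0, 1.275, -0.146], TCP at [0.136, 0.507, 0.231] pointing down, gripper open.
Joint ranges: [-2.53, 2.53], [-0.77, 2.02], [0.04, 2.7], [-1, 4.14], [0.28, 2.66], [-3.11, 3.11]. Speed limits (rad/s): [2.57, 2.57, 3.14, 3.14, 3.14, 3.14].

## Interface

Orientations are given as a rotation vector (axis times angle).
In Python, from rig import bot gives the robot as it stands. Calls block until the motion is done:
- bot.goto(position, orientation): joint-space move of the TCP to a pose.
- bot.move_l(position, velocity=0.15, rotation=None): straight line of the TCP; rotation=None keeps the orientation; velocity is the mean speed in m/s.
- bot.move_j(angles): joint-space move.
- bot.gripper_to(opening, f_grip=None): finger opening in m; f_grip is the grip in N (None keeps the last); returns when the fingers have stopped.
- bot.dwell(seconds).
- bot.solve_ik(position, orientation): joint angles nearest the present ones, or None.
- bot.sense(): the state.
- bot.grab_frame(name): name is "scene" or "top" or "wrist"; returns the picture (400x640x3 uint8, red, green, blue); there is no depth.
- bot.get_calibration(name): a dict with "camera_matrix" (3x3 intrinsics, pixels), "camera_from_world" (4x4, takes a point from world to camera coordinates); the wrist camera has in their place "tool_from_camera" (4x4, takes a point from camera to tool coordinates, whose origin is the TCP and whose axes are the flange's). Camera axes: x right, y down, z forward; pixel columns grow to the right and rows downward; lengths in m; the calibration is good to about 2 mm. A picture is of the moment at which its call begins: read the wrist's pose just before it. get_calibration takes no time and is no camera call.
A pose or a line that the arm cannot do raises bot.MotionError and nothing moves.
- bot.sign_off(): hands the job in; it is judged then, once.
The state is a dict: "time": time; "joint_positions": joint angles; "qd": joint speeds; "effort": joint torques, N m; "tool_pos": TCP position; "ee_rot": TCP orientation; "wrist_force": force on the tool from outside, world axes, zero at the start; "wrist_torque": the same for the moment, N m; "width": finger opening in m; "grip_force": force on a finger pad.
Only numpy, scipy, OpenCV 4.12 (cv2) and the standard library are available. Lean on these libraries where they do the work, as an engineer would, in place of code of your own. Each camera call takes 0.05 s, during which the arm holds its last target. There are 200 camera calls.

## Task

On the hand-moved x-y stage, bring the middle of the round stub under the fixed pointer and pause there for about a second, then do the same with the square stub and leave it there. Then let go of the stage, take the post of the spring-return shutter slide and pull it out until its index line stands at the white line of the mark rider on the graduated bar, and keep it there: the program finishes while the gripper still holds the slide against its spring. Do not shift the mark rider, and leave the other things on the desk where they are.

Things in the scene. Friction and masses are not known exactly. Their poses are not given: they have to be found in the camera images.
- stage: x-y stage fixed to the desk, left or right of the shutter unit, turned up to 0.25 rad: grey base plate 225 (x) x 220 (y) x 12 mm. Origin on the desk straight below the pointer tip; x points away from the robot along the lower slide, y left along the upper slide. A column 115 mm behind the origin carries a flat arm forward to the pointer; arm top 78 mm above the desk, pointer top 84 mm
- pointer_tip (a point): lower end of the fixed steel pointer, 50 mm above the desk, 6 mm above the tops of the stubs
- carrier: dark steel carrier, 110 x 110 x 9 mm, top 34 mm above the desk, on the two slides of the stage: moved by hand up to 35 mm either way of the middle along the stage's x and 40 mm along its y, never turns, stays where it is left (friction about 1.5 N each way). Origin on the desk plane under the carrier's middle; axes parallel to the stage's
- carrier_post_top (a point): middle of the top of the upright black square post by which the carrier is moved: 16 x 16 mm, 45 mm high, faces parallel to the stage's axes, on a tongue at the carrier's front edge (robot side), 75 mm in front of the carrier's middle; this point is 79 mm above the desk
- round_center (a point): centre dot on top of the round steel stub, 25 mm across and 10 mm high, top 44 mm above the desk; clamped in the rear slot of the carrier (20 mm behind its middle), up to 30 mm to either side
- square_center (a point): centre dot on top of the square steel stub, 24 x 24 mm and 10 mm high, top 44 mm above the desk; clamped in the front slot of the carrier (20 mm in front of its middle), up to 30 mm to either side
- shutter: shutter unit fixed to the desk, turned up to 0.25 rad: grey base plate 220 (x) x 80 x 12 mm, a spring housing 70 x 74 mm, 62 mm high, at its rear and an aluminium graduated bar left of the slide. Origin on the desk about the middle of the plate; x points away from the robot (the slide is pulled out of the housing to -x), y to the left
- shutter_slide: the spring-return slide: a flat steel bar with an upright post. It moves only along the shutter unit's x: 0 (spring home) to 60 mm out towards -x. The spring pulls it back with 3 N at home plus 0.15 N per mm, so it must be held
- slide_post_top (a point): middle of the top of the slide's black square post, 16 x 16 mm, 45 mm high above the bar (bar top 28 mm), faces parallel to the shutter unit's axes, 73 mm above the desk; at home it is 65 mm in front of the spring housing; round it nothing is higher than 34 mm
- slide_index (a point): tip of the slide's index line: a thin steel finger that reaches left from the slide, 30 mm behind the post's centre, towards the graduated bar; it moves with the slide
- mark_line (a point): near end of the white line on the mark rider, a dark saddle 10 mm long clamped on the graduated bar, 20 to 45 mm out (towards -x) from where the index line stands at home. The slide is at the mark when slide_index and mark_line have the same shutter x; axes parallel to the shutter's
- petri: closed petri dish, 60 mm across, 16 mm high, behind the shutter unit; a bystander. Origin at the centre of its underside
- beaker: clear beaker, 54 mm across, 66 mm high, behind the stage; a bystander. Origin at the centre of its underside
- marker: white felt marker, 132 mm long, 14 mm thick, front left of the desk; a bystander. Origin at the centre of its underside
- pen: pen, 145 mm long, 9 mm thick, front right of the desk; a bystander. Origin at the centre of its underside
Things that resemble listed ones, but are neither listed nor needed, are in the scene too. Of the things that look like the shutter, the larger one is meant.

How it is judged:
By the outcome, as a careful person would: the job done as asked, in the order asked, and still so for the second after the job is handed in, while the arm keeps its last pose, push and grip.
It also fails if it takes over 54 s, if anything falls off the work surface, if the arm or the gripper's body presses on something with over 40 N, if the wrist force passes 120 N, or if a joint passes its speed limit or range.

## Working session

There is one attempt and no reset: what is moved stays moved. The work goes in short steps, each a Python script; the robot and the scene stay as the last script left them, time stands still between calls to the robot, and variables do not carry over. Pictures are saved under pics/ and viewed, at most 10 in all, crops included, and the job is handed in when it is done.

```bash
mkdir -p pics; ls
python3 - <<'E'
from rig import bot
import cv2,numpy as np
for n in("scene","top"):
    cv2.imwrite(f"pics/{n}0.png",cv2.resize(bot.grab_frame(n)[:,:,::-1],(800,500),interpolation=cv2.INTER_CUBIC))
    c=bot.get_calibration(n);print(n,np.round(c["camera_matrix"],1).tolist(),np.round(c["camera_from_world"],3).tolist())
print(bot.get_calibration("wrist")); s=bot.sense(); print(s["time"],s["ee_rot"],s["width"])
E
```

```text
pics
scene [[431.7, 0.0, 322.3], [0.0, 431.7, 206.1], [0.0, 0.0, 1.0]] [[0.793, -0.609, -0.006, -0.309], [-0.306, -0.39, -0.868, 0.296], [0.527, 0.691, -0.496, 1.048], [0.0, 0.0, 0.0, 1.0]]
top [[457.5, 0.0, 318.3], [0.0, 457.5, 200.9], [0.0, 0.0, 1.0]] [[-0.022, -1.0, 0.01, 0.188], [-0.992, 0.021, -0.125, 0.538], [0.124, -0.012, -0.992, 1.434], [0.0, 0.0, 0.0, 1.0]]
{'camera_matrix': array([[330.37759728,   0.        , 318.49090324],
       [  0.        , 330.37759728, 201.0699006 ],
       [  0.        ,   0.        ,   1.        ]]), 'tool_from_camera': array([[-8.40535819e-04, -9.52448672e-01, -3.04697918e-01,
         7.90339507e-02],
       [ 9.99999227e-01, -5.21522267e-04, -1.12836996e-03,
        -1.20085594e-03],
       [ 9.15807724e-04, -3.04698631e-01,  9.52448374e-01,
        -1.43806451e-01],
       [ 0.00000000e+00,  0.00000000e+00,  0.00000000e+00,
         1.00000000e+00]])}
0.1 [-4.11542289e-01 -3.11413017e+00  2.09174551e-03] 0.08570620215632595
```

View pics/top0.png

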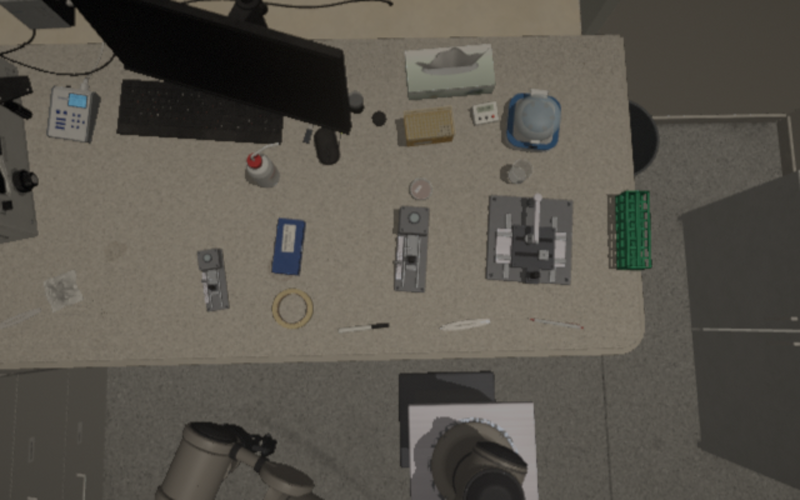

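View pics/scene0.png

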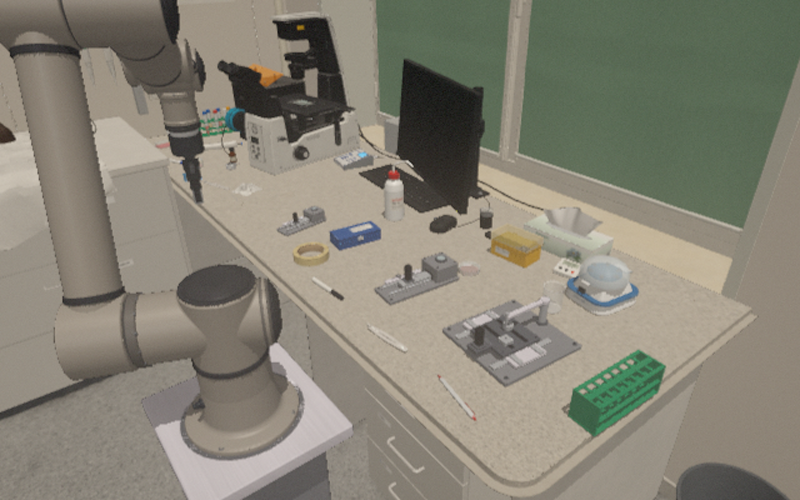

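Top view: stage at about (531,240), with its post at (531,275). The larger shutter is at (411,250), and the smaller look-alike at (213,280). Next I'll look closer with the wrist camera.

```bash
cat > h.py <<'E'
from rig import bot
import cv2,numpy as np
from scipy.spatial.transform import Rotation as R
def ori(yaw,flip=0): # tool down, tool x -> -x world (camera on the robot side) at yaw 0
    return (R.from_euler('z',yaw+flip)*R.from_rotvec([0,np.pi,0])).as_rotvec()
def cam(n):
    c=bot.get_calibration(n)
    if n!="wrist": return c["camera_matrix"],c["camera_from_world"]
    s=bot.sense();T=np.eye(4);T[:3,:3]=R.from_rotvec(s["ee_rot"]).as_matrix();T[:3,3]=s["tool_pos"]
    return c["camera_matrix"],np.linalg.inv(T@c["tool_from_camera"])
def pt(KE,uv,z):
    K,E=KE;d=E[:3,:3].T@np.linalg.inv(K)@[uv[0],uv[1],1];o=-E[:3,:3].T@E[:3,3]
    return o+d*(z-o[2])/d[2]
def px(KE,p):
    q=KE[0]@(KE[1][:3,:3]@p+KE[1][:3,3]);return q[:2]/q[2]
def shot(name,n="wrist"):
    KE=cam(n);im=bot.grab_frame(n);cv2.imwrite(f"pics/{name}_raw.png",im[:,:,::-1]);np.savez(f"pics/{name}.npz",K=KE[0],E=KE[1]);return im
def load(name):
    d=np.load(f"pics/{name}.npz");return d["K"],d["E"]
E
python3 - <<'E'
from h import *
K=cam("top")
f=lambda u,v,z:pt(K,(u/1.25,v/1.25),z)
for n,u,v,z in[("st_bl",487,277,.012),("st_br",571,284,.012),("st_tr",573,199,.012),("st_tl",489,195,.012),("post",531,272,.079),("sh_bl",395,290,.012),("sh_br",425,292,.012),("shtr",430,207,.062),("shpost",411,257,.073)]: print(n,f(u,v,z).round(3))
E
python3 - <<'E'
from h import *
K=cam("top");f=lambda u,v,z:pt(K,(u/1.25,v/1.25),z)
s=f(531,240,.04);h=f(411,255,.04)
t0=bot.sense()["time"]
bot.goto([s[0]-.01,s[1],.17],ori(0));im=shot("st1");print(bot.sense()["time"]-t0)
cv2.imwrite("pics/st1.png",cv2.resize(im[:,:,::-1],(800,500),interpolation=cv2.INTER_CUBIC))
bot.goto([h[0],h[1],.17],ori(0));im=shot("sh1");print(bot.sense()["time"])
cv2.imwrite("pics/sh1.png",cv2.resize(im[:,:,::-1],(800,500),interpolation=cv2.INTER_CUBIC))
E
```

```text
st_bl [ 0.471 -0.053  0.012]
st_br [ 0.449 -0.27   0.012]
st_tr [ 0.673 -0.289  0.012]
st_tl [ 0.688 -0.068  0.012]
post [ 0.476 -0.152  0.079]
sh_bl [0.443 0.186 0.012]
sh_br [0.436 0.109 0.012]
shtr [0.649 0.093 0.062]
shpost [0.521 0.144 0.073]
2.8417
4.175
```

View pics/st1.png

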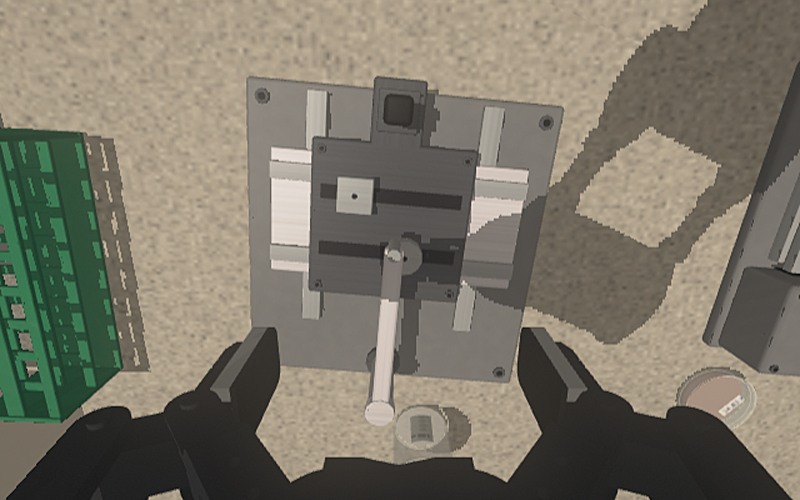

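View pics/sh1.png

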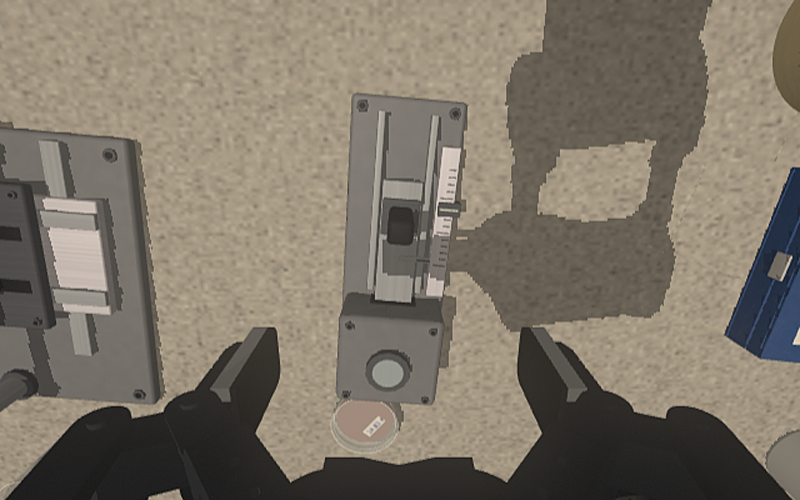

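The stage view (800 px scale) shows the square stub dot at (354,196), the round stub dot at about (404,257) and the pointer end at about (394,254). The shutter view shows the index finger near (425,260) and the rider's white line near (450,209). Next I'll take close oblique views for triangulation, without viewing them all.

Run:
```python
from h import *
K1=load("st1");f=lambda u,v,z:pt(K1,(u/1.25,v/1.25),z)
for n,u,v,z in[("sq",354,196,.044),("rd",404,257,.044),("tip?",394,254,.084),("post",398,109,.079)]: print(n,f(u,v,z).round(4))
P=f(394,254,.084)
bot.goto([.585,.135,.12],ori(0));A=shot("sh2")
bot.goto([P[0]+.03,P[1]+.13,.12],ori(0));B=shot("stL")
bot.goto([P[0]+.03,P[1]-.13,.12],ori(0));C=shot("stR")
print(bot.sense()["time"])
def crop(im,name,p,w=100,h=75):
    u,v=px(load(name),p).astype(int);u=min(max(u,w),640-w);v=min(max(v,h),400-h);print(name,u-w,v-h)
    return cv2.resize(im[v-h:v+h,u-w:u+w,::-1],(400*w//100,300*h//75),interpolation=cv2.INTER_CUBIC)
Q=np.r_[P[:2],.05]
cv2.imwrite("pics/stLR.png",np.hstack([crop(B,"stL",Q),crop(C,"stR",Q)]))
K=load("sh1");m=pt(K,(435/1.25,235/1.25),.03)
cv2.imwrite("pics/sh2.png",cv2.resize(crop(A,"sh2",m),(800,600),interpolation=cv2.INTER_CUBIC))
```

```text
sq [ 0.521 -0.195  0.044]
rd [ 0.5633 -0.1619  0.044 ]
tip? [ 0.548  -0.1683  0.084 ]
post [ 0.4676 -0.166   0.079 ]
6.4667
stL 23 98
stR 413 98
sh2 268 56
```

View pics/stLR.png

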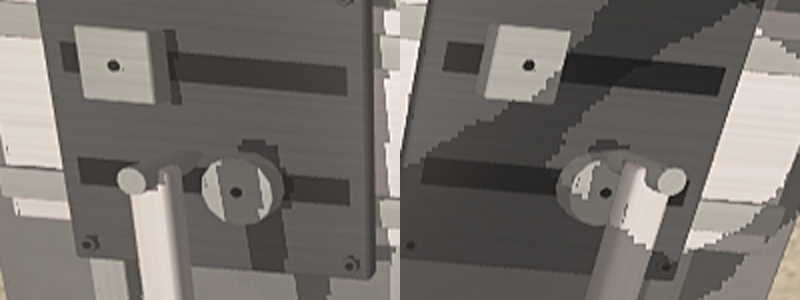

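View pics/sh2.png

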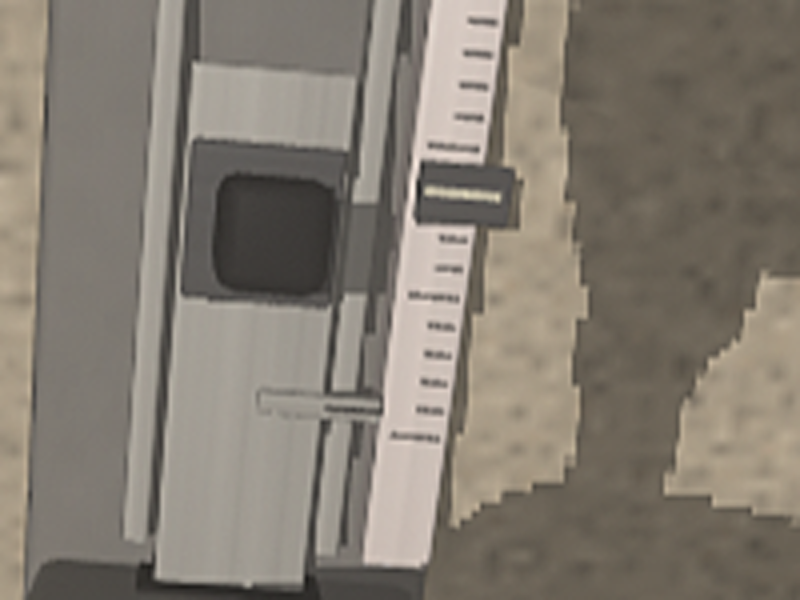

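```bash
cat > m.py <<'E'
from h import *
L,Rr,S,H=load("stL"),load("stR"),load("st1"),load("sh2")
def tri(a,b):
    P=[k[0]@k[1][:3] for k in(L,Rr)];x=cv2.triangulatePoints(P[0],P[1],np.float64(a),np.float64(b)).ravel();return x[:3]/x[3]
def both(a,b,z): return (pt(L,a,z)+pt(Rr,b,z))/2
M={"tip":((124.5,174),(516.5,174.5),.05),"top":((89,188),(548.5,188),.084),"rd":((141,194.5),(515.5,194.5),.044),"sq":((79.5,130.5),(477,130.5),.044)}
W={n:both(*v) for n,v in M.items()}
c=[pt(S,(u/1.25,v/1.25),.012) for u,v in[(248,77),(563,107),(509,382)]]
yx=lambda d:np.arctan2(d[1],d[0])
sy=(yx(c[2]-c[1])+yx(c[1]-c[0])-np.pi/2)/2
h=lambda u,v,z:pt(H,(268+u/4,56+v/4),z)
E
python3 - <<'E'
from m import *
for n,v in M.items(): print(n,W[n].round(4),tri(*v[:2]).round(4),np.linalg.norm(pt(L,v[0],v[2])-pt(Rr,v[1],v[2])).round(4))
print("yaw",yx(c[2]-c[1]),yx(c[1]-c[0])-np.pi/2,np.linalg.norm(c[2]-c[1]),np.linalg.norm(c[1]-c[0]))
d=W["rd"]-W["sq"];print("slot gap",(R.from_euler('z',-sy).apply(d)).round(4))
post=pt(S,(398/1.25,109/1.25),.079);print("post in carrier fr. from sq",R.from_euler('z',-sy).apply(post-W["sq"]).round(4),post)
# shutter
e=yx(h(24,588,.012)-h(45,20,.012));b=yx(h(157,575,.028)-h(192,62,.028)); print("sh yaw",e,b)
for z in(.028,.034,.04):
  print(z,h(383,406,z).round(4),h(425,190,z).round(4),h(500,197,z).round(4))
print("post",h(274,232,.073).round(4), h(267,219,.028))
ticks=[h(u,v,.03) for u,v in((455,148),(435,297),(415,437))];print("tick spacing",[np.linalg.norm(a-b).round(4) for a,b in zip(ticks,ticks[1:])],yx(ticks[2]-ticks[0]))
E
```

```text
tip [ 0.5487 -0.1671  0.05  ] [ 0.5484 -0.1672  0.0511] 0.0014
top [ 0.5487 -0.1684  0.084 ] [ 0.5485 -0.1684  0.0847] 0.0011
rd [ 0.5645 -0.1617  0.044 ] [ 0.5641 -0.1617  0.0454] 0.0016
sq [ 0.5208 -0.1948  0.044 ] [ 0.5206 -0.1947  0.0454] 0.0017
yaw -0.08585336380567847 -0.08859559699318265 0.22252884246558152 0.21619448121809168
slot gap [0.0407 0.0368 0.    ]
post in carrier fr. from sq [-0.0555  0.0241  0.035 ] [ 0.46758705 -0.16600268  0.079     ]
sh yaw -0.07890786803480046 -0.07844890178461918
0.028 [0.5479 0.1648 0.028 ] [0.5109 0.1705 0.028 ] [0.512  0.1834 0.028 ]
0.034 [0.5468 0.164  0.034 ] [0.5107 0.1696 0.034 ] [0.5119 0.1821 0.034 ]
0.04 [0.5457 0.1632 0.04  ] [0.5106 0.1686 0.04  ] [0.5117 0.1808 0.04  ]
post [0.5155 0.1426 0.073 ] [0.5155372  0.14368532 0.028     ]
tick spacing [np.float64(0.0246), np.float64(0.0247)] -0.09074036977387237
```

```bash
cat >> m.py <<'E'
tipxy=(W["tip"]+W["top"])[:2]/2
Z=.043
def grab(xy,yaw,f=40,z=Z,o=.085):
    bot.goto([*xy,.13],ori(yaw));bot.move_l([*xy,z],.12);bot.gripper_to(0.0,f);s=bot.sense();print("grip",s["width"],s["tool_pos"].round(4),s["wrist_force"].round(1))
def shift(d,v=.04):
    p=bot.sense()["tool_pos"];bot.move_l([p[0]+d[0],p[1]+d[1],p[2]],v);bot.dwell(1.3);s=bot.sense();print("at",s["tool_pos"].round(4),s["wrist_force"].round(1))
def release():
    bot.gripper_to(.085);p=bot.sense()["tool_pos"];bot.move_l([p[0],p[1],.13],.2)
def look(tag):
    P=[.548,-.1683];o=[]
    for n,d in(("L",.13),("R",-.13)):
        bot.goto([P[0]+.03,P[1]+d,.12],ori(0));im=shot(tag+n)
        u,v=px(load(tag+n),np.array([*P,.05])).astype(int);u=min(max(u,100),540);v=min(max(v,75),325);print(tag+n,u-100,v-75)
        o.append(cv2.resize(im[v-75:v+75,u-100:u+100,::-1],(400,300),interpolation=cv2.INTER_CUBIC))
    cv2.imwrite(f"pics/{tag}.png",np.hstack(o));print(bot.sense()["time"])
E
python3 - <<'E'
from m import *
grab([.4676,-.166],sy)
p0=np.array([.4676,-.166]);p=bot.sense()["tool_pos"]
shift(tipxy-W["rd"][:2]);release();look("v1")
E
```

```text
grip 0.015161068020812327 [ 0.4677 -0.166   0.0433] [-1.1  1.   3.9]
at [ 0.4519 -0.172   0.0433] [-0.7 -1.2  2.5]
v1L 24 101
v1R 414 98
13.7167
```

View pics/v1.png

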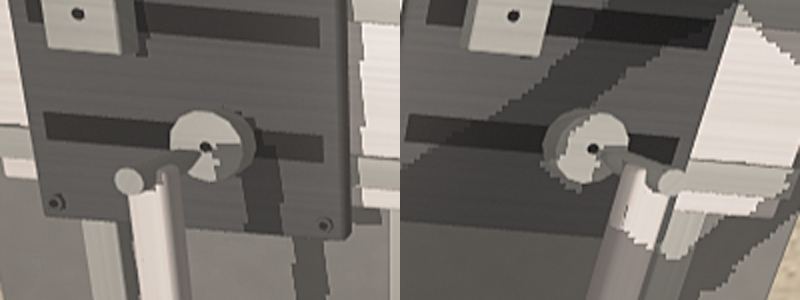

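Run:
```python
from m import *
A,B=load("v1L"),load("v1R")
O={"L":(24,101),"R":(414,98)}
d=[((205/2+24),146/2+101),((193/2+414),148/2+98)]
r=[pt(A,d[0],.044),pt(B,d[1],.044)];print("dot",r[0].round(4),r[1].round(4),"avg-tip",((r[0]+r[1])[:2]/2-tipxy).round(4),tipxy)
o=[]
for n,k in(("L",A),("R",B)):
    im=cv2.imread(f"pics/v1{n}_raw.png");u0,v0=O[n];print(n,"tip exp",((px(k,np.r_[tipxy,.05])-[u0+80,v0+55])*10).round(),"dot exp",((px(k,np.r_[tipxy,.044])-[u0+80,v0+55])*10).round())
    o.append(cv2.resize(im[v0+55:v0+95,u0+80:u0+120],(400,400),interpolation=cv2.INTER_NEAREST))
cv2.imwrite("pics/v1z.png",np.clip(np.hstack(o)*1.4,0,255).astype(np.uint8))
```

```text
dot [ 0.5479 -0.1701  0.044 ] [ 0.5482 -0.1678  0.044 ] avg-tip [-0.0006 -0.0012] [ 0.54871568 -0.16774855]
L tip exp [213. 212.] dot exp [262. 191.]
R tip exp [215. 217.] dot exp [165. 197.]
```

View pics/v1z.png

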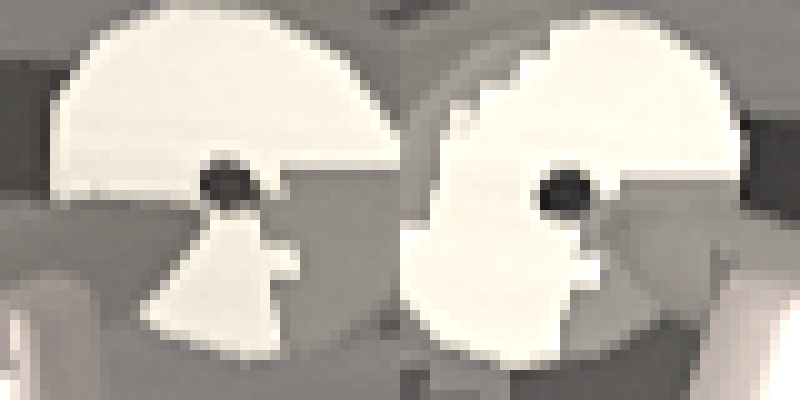

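Run:
```python
from m import *
for n,v in M.items(): print(n,pt(L,v[0],v[2]).round(4),pt(Rr,v[1],v[2]).round(4))
# subpixel dot: dark centroid
def dot(im,u,v,r=5):
    g=cv2.cvtColor(im,6).astype(float)[int(v)-r:int(v)+r+1,int(u)-r:int(u)+r+1];w=np.clip(75-g,0,None);y,x=np.mgrid[-r:r+1,-r:r+1]
    return int(u)+(w*x).sum()/w.sum(),int(v)+(w*y).sum()/w.sum()
for tag,pts in(("st",[(141,194.5),(515.5,194.5)]),("v1",[(126.5,174),(510.5,172)])):
  for n,p in zip("LR",pts):
    q=dot(cv2.imread(f"pics/{tag}{n}_raw.png"),*p);k=load(tag+n);print(tag,n,np.round(q,2),pt(k,q,.044).round(4),"tip px",px(k,np.r_[tipxy,.05]).round(1))
o=[]
for n,u,v in(("st1L",0,0),("stR",0,0)): pass
im=[cv2.imread("pics/stL_raw.png")[160:190,85:135],cv2.imread("pics/stR_raw.png")[160:190,505:555],cv2.imread("pics/v1L_raw.png")[160:190,85:135],cv2.imread("pics/v1R_raw.png")[160:190,505:555]]
im=[cv2.resize(cv2.normalize(i,None,0,255,32),(400,240),interpolation=cv2.INTER_NEAREST) for i in im]
im=[np.clip(i*1.5,0,255).astype(np.uint8) for i in im]
cv2.imwrite("pics/tip.png",np.vstack([np.hstack(im[:2]),np.hstack(im[2:])]))
```

```text
tip [ 0.5485 -0.1678  0.05  ] [ 0.5489 -0.1665  0.05  ]
top [ 0.5487 -0.1689  0.084 ] [ 0.5488 -0.1679  0.084 ]
rd [ 0.5645 -0.1625  0.044 ] [ 0.5645 -0.1609  0.044 ]
sq [ 0.5206 -0.1957  0.044 ] [ 0.5209 -0.194   0.044 ]
st L [140.67 193.79] [ 0.564  -0.1627  0.044 ] tip px [124.6 174.3]
st R [515.43 194.03] [ 0.5642 -0.161   0.044 ] tip px [514.6 174.2]
v1 L [126.25 174.07] [ 0.548  -0.1703  0.044 ] tip px [125.3 177.2]
v1 R [509.99 171.85] [ 0.5481 -0.1682  0.044 ] tip px [515.5 174.7]
```

View pics/tip.png

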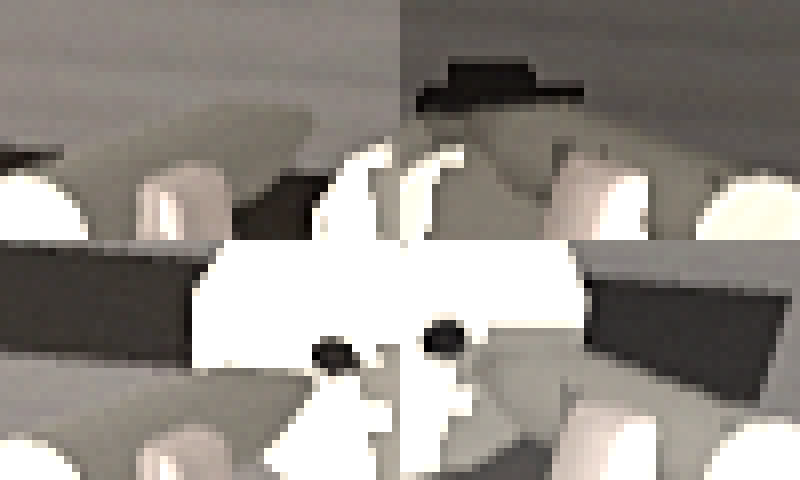

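The round dot is about 0.6 mm off in x and 1.2 mm in y, because the grip centred the post. I'll correct it and pause, then move the square stub across and re-check.

```bash
cat >> m.py <<'E'
tgt=np.array([.5486,-.1681])
def dot(im,u,v,r=5):
    g=cv2.cvtColor(im,6).astype(float)[int(v)-r:int(v)+r+1,int(u)-r:int(u)+r+1];w=np.clip(75-g,0,None);y,x=np.mgrid[-r:r+1,-r:r+1]
    return int(u)+(w*x).sum()/w.sum(),int(v)+(w*y).sum()/w.sum()
def dots(tag,pts): return sum(pt(load(tag+n),dot(cv2.imread(f"pics/{tag}{n}_raw.png"),*p),.044) for n,p in zip("LR",pts))[:2]/2
rd1=dots("v1",[(126.5,174),(510.5,172)]);sq1=dots("v1",[(63,108),(470.5,105.5)])
E
python3 - <<'E'
from m import *
print(rd1,sq1,R.from_euler('z',-sy).apply([*(rd1-sq1),0]))
assert abs(np.linalg.norm(rd1-sq1)-np.hypot(.04,.0365))<.002
grab([.4519,-.172],sy)
shift(tgt-rd1);shift(rd1-sq1);release();look("v2")
d=[px(load("v2"+n),np.r_[tgt,.044]) for n in "LR"];print(d,dots("v2",d)-tgt)
E
```

```text
[ 0.54807014 -0.1692518 ] [ 0.50466003 -0.20228783] [0.04036719 0.03669206 0.        ]
grip 0.015388987781192614 [ 0.452  -0.172   0.0433] [-0.3  1.3  3.4]
at [ 0.4525 -0.1709  0.0433] [-0.8  0.7  3.4]
at [ 0.4959 -0.1379  0.0433] [2.4 2.  2.7]
v2L 21 100
v2R 414 98
23.3
[array([126.82748063, 174.58122752]), array([509.99610791, 172.49976047])] [0.00048407 0.00040322]
```

View pics/v2.png

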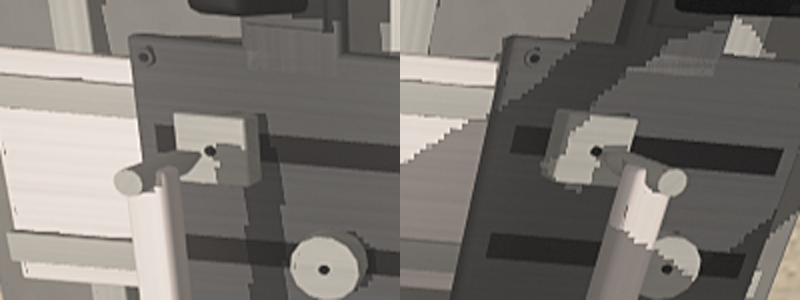

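The square stub is centred within about 0.5 mm: its dot sits symmetrically past the tip in both views, about 5 px each side as expected. Now the shutter, gripped with the camera on the far side so the index and rider stay visible.

```bash
cat >> m.py <<'E'
hy=-.0787;ex=np.array([np.cos(hy),np.sin(hy)]);ey=np.array([-ex[1],ex[0]]);m0=h(425,190,.033)[:2]
def prof(tag,z=.033):
    k=load(tag);im=cv2.cvtColor(cv2.imread(f"pics/{tag}_raw.png"),6)
    X=np.arange(-.012,.0121,.0005);Y=np.arange(-.014,.0141,.002)
    uv=np.array([[px(k,np.r_[m0+x*ex+y*ey,z]) for y in Y] for x in X]).astype(np.float32)
    g=cv2.remap(im,uv[...,0],uv[...,1],cv2.INTER_LINEAR);print("y mm",(Y*1e3).round().astype(int))
    for x,r in zip(X,g): print(f"{x*1e3:6.1f}",*[f"{v:3d}" for v in r])
E
python3 - <<'E'
from m import *
s=bot.sense()["tool_pos"];bot.move_l([s[0],s[1],.18],.2)
P=np.array([.5155,.1426]);d=(h(383,406,.033)[:2]-m0)@ex;print("pull",d)
q=None
for f in(np.pi,-np.pi):
    o=ori(hy,f);q=bot.solve_ik([*P,.13],o);print(q)
    if q is not None:break
bot.goto([*P,.16],o);bot.move_l([*P,.040],.12);bot.gripper_to(0.,80);shot("p0")
s=bot.sense();p=s["tool_pos"];print(s["width"],p)
bot.move_l([*(p[:2]-d*ex),p[2]],.04);bot.dwell(.3);s=bot.sense();print(s["tool_pos"],(s["tool_pos"]-p)[:2]@ex,s["wrist_force"],s["width"],s["grip_force"],s["time"])
shot("p1");prof("p1")
E
```

```text
pull 0.036565575439482245
[ 1.26544564e-01  4.62188324e-01  1.64014808e+00 -4.44089210e-16
  1.03925625e+00  1.77604089e+00]
0.01499212413221927 [0.51561265 0.14341961 0.0403684 ]
[0.48156422 0.1463441  0.04041176] -0.03417296050202348 [ 7.34822196  2.21373083 -6.76983382] 0.014451184571171213 77.94686436653137 30.2417
y mm [-14 -12 -10  -8  -6  -4  -2   0   2   4   6   8  10  12  14]
 -12.0 103  88  98  97  81  96 124 121 124 121 122 122 106 101 100
 -11.5 103  88  99  98  82  97 123 122 124 122 123 123 105 102 102
 -11.0 103  87 100  99  82  98 124 121 124 125 127 124 106 104 103
 -10.5 103  88 100  99  82  97 123 122 124 101 104 116 106 104 102
 -10.0 102  88 100  99  82  97 124 122 125  78  78 113 106 104 101
  -9.5 102  89 100  99  82  97 124 121 125  93  94 120 107 103 100
  -9.0 102  89  99 100  82  97 123 121 125 120 121 123 108 104  98
  -8.5 102  90  99 100  82  96 124 122 125 124 124 122 109 106  99
  -8.0 102  91  99 100  81  96 124 121 124 123 123 122 108 107 103
  -7.5 102  91  99 101  81  96 124 121 124 122 123 122 105 107 105
  -7.0 102  91 100 101  82  97 124 122 124
[... 1870 characters left out ...]
28 131 128 129 128  58  54 111
   7.5 162  95 102 101  84  98 127 125 128 126 125 125  60  70 112
   8.0 161  94 101 101  85  97 126 124 127 128 128 126  58 105 110
   8.5 160  92  99 101  85  99 127 125 127 114 115 122  52 114 110
   9.0 159 118 143 128  84  98 126 124 128  71  70 116  94 111 110
   9.5 159 136 163 141  86  99 126 125 129  81  82 123 112 111 109
  10.0 158 132 160 140  85  99 126 125 127 120 120 125 108 110 107
  10.5 158 131 159 137  83  98 127 124 128 126 127 124 107 107 104
  11.0 158 132 159 135  87  98 126 124 127 125 125 124 106 106 103
  11.5 157 135 159 131 117 101 126 125 128 124 125 123 105 103 101
  12.0 157 140 159 127 129 103 125 125 127 125 125 123 104 102 101
```

The arm gave 2.4 mm under the spring load. The dark index line is at +3.5 mm and the white line at +1.0 mm in the same view, so I'll pull the remaining 2.5 mm and check again.

```bash
cat >> m.py <<'E'
def prof2(tag):
    k=load(tag);im=cv2.cvtColor(cv2.imread(f"pics/{tag}_raw.png"),6);X=np.arange(-.004,.0061,.00025)
    f=lambda y0,y1:np.mean([cv2.remap(im,*[np.array([[px(k,np.r_[m0+x*ex+y*ey,.033])[i] for x in X]],np.float32) for i in(0,1)],cv2.INTER_LINEAR)[0] for y in np.linspace(y0,y1,8)],0)
    a=f(-.010,-.004);b=f(.001,.010);i=a.argmin();wa=np.clip(a.min()+30-a,0,None)*(abs(X-X[i])<.0012);wb=np.clip(b-b.max()+40,0,None)*(X<.004)*(X>-.0025)
    print("index",(wa@X/wa.sum()*1e3).round(2),"mark",(wb@X/wb.sum()*1e3).round(2),"mins",a.min(),b.max());return wa@X/wa.sum()-wb@X/wb.sum()
E
python3 - <<'E'
from m import *
e=prof2("p1");p=np.array([.51561265,.14341961]);cmd=p-.0365656*ex
cur=bot.sense()["tool_pos"]
for i in range(3):
    if abs(e)<.0002:break
    cmd=cmd-e*ex;bot.move_l([*cmd,cur[2]],.02);bot.dwell(.5);shot(f"q{i}");e=prof2(f"q{i}");s=bot.sense();print(e,s["tool_pos"],s["time"],s["wrist_force"])
prof(f"q{i-1 if abs(e)<.0002 and i else i}")
E
```

```text
index 3.44 mark 0.98 mins 47.375 132.375
index 1.02 mark 0.89 mins 52.25 125.75
0.00012667832540843704 [0.47915824 0.14656044 0.04040407] 31.1167 [ 8.31913754  2.17812599 -6.84916846]
y mm [-14 -12 -10  -8  -6  -4  -2   0   2   4   6   8  10  12  14]
 -12.0 103  88 100  99  82  97 123 122 124 122 123 123 106 102 101
 -11.5 103  89 100 101  82  98 123 122 124 124 125 122 105 104 103
 -11.0 102  89 100 102  82  97 124 122 125 120 122 122 105 105 103
 -10.5 102  90 100 101  82  97 124 120 125  85  94 114 106 104 101
 -10.0 103  89 100 100  83  97 124 120 126  51  61 109 106 103 100
  -9.5 102  91 100 102  83  96 125 122 125 106 105 119 107 103  98
  -9.0 102  91 100 102  81  97 126 121 124 127 128 123 108 106  99
  -8.5 102  92 101 102  82  97 125 122 125 124 124 123 108 108 103
  -8.0 102  91 100 103  83  96 125 123 125 123 123 123 104 107 107
  -7.5 102  92 100 103  82  97 125 122 124 123 123 123 102 106 107
  -7.0 102  92 100 102  83  97 125 123 125 123 124 123 100 104 107
  -6.5 103  93 101 101  82  97 125 127 128 126 127 124 100 105 107
  -6.0 102  94 100 102  83  97 126 105 118 11
[... 1733 characters left out ...]
28 128 126 127 124  59  58 112
   7.5 161 125 159 143  86  99 126 126 128 126 126 127  59  79 111
   8.0 160 129 158 141  85  99 126 126 128 129 129 126  57 106 110
   8.5 160 132 159 141  85  98 126 125 128 105 105 129  70 112 110
   9.0 159 137 159 135  81  97 126 125 130  62  63 130  99 111 109
   9.5 158 138 158 130 115 102 126 125 128 105 106 127 110 110 108
  10.0 158 139 159 127 131 103 124 123 128 128 130 125 108 108 104
  10.5 157 142 159 127 127 114 123 121 126 125 126 123 106 106 103
  11.0 157 144 159 125 127 120 188 183 126 125 125 122 105 105 102
  11.5 158 147 160 122 127 119 212 210 126 125 126 124 104 104 101
  12.0 156 149 160 121 127 119 207 205 123 124 125 124 103 103 102
```

Run:
```python
from m import *
bot.dwell(1.0);shot("z");e=prof2("z");s=bot.sense();print(e,s["tool_pos"],s["time"])
if abs(e)<.0006: bot.sign_off();print("signed")
```

```text
index 1.04 mark 0.89 mins 52.875 125.0
0.0001423544197737748 [0.47919573 0.14654397 0.04042788] 32.1667
the job is handed in; nothing more can be done
signed
```

The job is handed in at about 32 s: the round stub paused under the pointer, the square stub was left within about 0.5 mm of it, and the gripper still holds the slide with its index line about 0.1 mm from the white line, by my camera measurements; the round stub's final position came from the arm's readings, not a picture.

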